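# Load a hinge pin into the vee of a pump drill jig and clamp it

### The arm

A 6-joint arm with a two-finger parallel gripper is mounted at the origin on the work surface. World frame = base frame: x ahead of the robot, y to its left, z up, the work surface at z = 0. Lengths are in m, angles in rad, forces in N, time in s.
With the tool pointing down it reaches from about 0.25 to 0.8 m from the base axis. Payload 8.5 kg.
Tool frame: the origin (TCP) lies midway between the tips of the shut fingers; the grasp point (between the pads) lies 19 mm behind it; z points along the fingers, y is the line along which they close (so a half turn about z gives the same grasp; the last joint's range is limited). The gripper opens to 85 mm and grips with 20 to 120 N. Pads are 22 mm wide; open, the fingers measure 114 mm over their backs; the gripper's body (76 mm by 85 mm) begins 54 mm behind the grasp point. The pads swing forward as they close: fully open they stand 13 mm farther back than shut.
Start: joints at [-1.272, 0.238, -0.013, 1.319, 0, 1.571], TCP at [0.155, -0.502, 0.231] pointing down, gripper open.
Joint ranges: [-2.66, 2.66], [-1.03, 1.9], [-1.14, 1.46], [-1.82, 2.27], [-1.45, 1.34], [-3.14, 3.14]. Speed limits (rad/s): [2.22, 2.22, 2.79, 3.14, 3.14, 3.14].

### API

Orientations are given as a 3x3 rotation matrix whose columns are the frame's x, y, z axes.
In Python, from station import robot gives the robot as it stands. The module is installed in compiled form; this text tells all that it offers. Calls block until the motion is done:
- robot.move_pose(position, orientation): joint-space move of the TCP to a pose.
- robot.move_l(position, ori=None, max_speed=0.15, force_limit=None): straight line of the TCP; ori=None keeps the orientation; max_speed is the mean speed in m/s. With force_limit (N) it stops when the force on the tool has changed by that much, and returns True; else False.
- robot.move_j(angles): joint-space move.
- robot.command_gripper(opening, squeeze=None): finger opening in m; squeeze is the grip in N (None keeps the last); returns when the fingers have stopped.
- robot.sleep(seconds).
- robot.ik(position, orientation): joint angles nearest the present ones, or None.
- robot.capture(name): name is "scene" or "top"; returns the picture (480x640x3 uint8, red, green, blue); there is no depth.
- robot.get_calibration(name): a dict with "K" (3x3 intrinsics, pixels), "view" (4x4, takes a point from world to camera coordinates). Camera axes: x right, y down, z forward; pixel columns grow to the right and rows downward; lengths in m; the calibration is good to about 2 mm. A picture is of the moment at which its call begins. get_calibration takes no time and is no camera call.
A pose or a line that the arm cannot do raises robot.PlanningError and nothing moves.
- robot.hand_in(): hands the job in; it is judged then, once.
Readings, each from a call of its own:
- robot.get_clock(): time.
- robot.get_joint_positions(): joint angles.
- robot.get_joint_velocities(): joint speeds.
- robot.get_tau(): joint torques, N m.
- robot.get_ee_pos(): TCP position.
- robot.get_tool_rot(): TCP orientation.
- robot.get_ft_force(): force on the tool from outside, world axes, zero at the start.
- robot.get_wrist_torque(): the same for the moment, N m.
- robot.get_grip_width(): finger opening in m.
- robot.get_finger_force(): force on a finger pad.
Only numpy, scipy, OpenCV 4.12 (cv2) and the standard library are available. Lean on these libraries where they do the work, as an engineer would, in place of code of your own. Each camera call takes 0.05 s, during which the arm holds its last target. There are 200 camera calls.

### The job

Draw the bright steel pin with the red band out of the rack and set it down on the drill jig's two short loading rails, red end towards the end stop and a finger's breadth short of it; let go, then roll it, without lifting, under the raised forked bush plate into the vee and let it settle there by itself with nothing touching it. Then push it along the vee until its red end is up against the stop, and bring the black-knobbed lever down until the bush plate holds the pin tight. Leave the other bars in the rack and the things on the bench where they are.

Things in the scene. Friction and masses are not known exactly. Their poses are not given: they have to be found in the camera images.
- pin_center (a point): Centre of the bright steel pin: a round bar 28 mm in diameter, 160 mm long, about 0.6 kg, with a red band 14 mm wide round one end. At the start it lies in one of the rack's pigeonholes, about 55 mm of its red end sticking out. This frame's y axis runs along the pin towards the red end; x and z turn as it rolls.
- pin_mark (a point): Centre of the pin's red end face, 80 mm from pin_center.
- rack: Fixed plywood rack, 220 (x) by 120 (y) by 50 mm high, 4 mm steel floor. Origin at the centre of its underside. Three pigeonholes at x = -70, 0 and 70 mm, each 60 mm wide and 40 mm high inside, open only towards +y, their mouths at y = 60 mm; bars are drawn out along +y on to the bench.
- jig: Fixed pump drill jig, green base 190 by 190 by 18 mm. Origin at the underside, straight below the vee; z up, y along the vee towards the stop. Two steel vee blocks, 32 mm wide, centred at y = -51 and +51 mm, so 70 mm apart inside. 90 degree vee, its bottom 30 mm high at x = 0, its far side rising to 60 mm at x = 30 mm. Its -y end is open.
- rails (a point): Middle of the two loading rails, level with their tops, at x = -45, y = 0, z = 43 mm in the jig's frame (same axes). The rails are the level tops of the vee blocks on the -x side, from x = -60 mm (a 4 mm lip, 6 mm thick, behind) to x = -13 mm, where the near side of the vee begins. The pin lying on them has its axis 57 mm above the bench. Between the rails it is open.
- vee (a point): Where pin_center must end: on the axis of the seated pin, at x = 0, y = 0, z = 49.8 mm in the jig's frame (same axes).
- stop (a point): Middle of the end stop's face, at x = 0, y = 80, z = 49.8 mm in the jig's frame: the pin's red end goes against it. The stop is a dark plate from y = 80 to 92 mm and x = -23 to +23 mm, 68 mm high, fixed at the +y end of the vee.
- head: The jig's aluminium bush plate, the clamp: it slides up and down and stays where the lever leaves it. Origin on its underside over the vee, 86 mm high when raised. Its two fork arms, 10 mm thick with bushes 3 mm high on top, cover |y| = 36 to 66 mm of the jig from x = -30 mm; the fork between them is open to x = 32 mm, so fingers holding a pin over the rails have room only there, at its middle.
- lever (a joint): Angle of the clamp lever in rad: 0 raised (start), growing as it is brought down; 30 mm of plate travel per rad. On the seated pin it comes to a firm stop at about 0.75; with no pin it runs on to 0.9. It takes about 3 N at the knob to move and stays where it is left, held by friction; 10 N or more at the knob clamps well.
- lever_knob (a point): Centre of the black ball knob, 34 mm in diameter, 115 mm from the lever's pivot. In the jig's frame the pivot is at x = 60, z = 64 mm, its axis along y, and the lever swings in the plane y = 116 mm, pointing to -x: the knob starts at x = -43, z = 116 mm, 0.47 rad above level, and comes down to about x = -51, z = 32 mm when the pin is clamped. It can be pushed down from above.
- rod_black_center (a point): Centre of a black bar, 20 mm in diameter, 150 mm long, in another pigeonhole: leave alone.
- rod_brass_center (a point): Centre of a brass bar, 36 mm in diameter, 150 mm long, in the third pigeonhole: leave alone.
- spray_can: Blue and yellow spray can, 65 mm in diameter and 180 mm tall, standing on the bench: leave alone. Origin at the centre of its underside.
- wrench: Steel wrench 190 mm long lying flat on the bench: leave alone.
Not all that is in view belongs to the job. What is shaped like the part that bears pin_center but turquoise is not meant.

How it is judged:
By the outcome, as a careful person would: the job done as asked, in the order asked, and still so for the second after the job is handed in, with the robot touching nothing.
It also fails if it takes over 72 s, if anything falls off the work surface, if the arm or the gripper's body presses on something with over 40 N, if the wrist force passes 120 N, or if a joint passes its speed limit or range.

## Working session

There is one attempt and no reset: what is moved stays moved. The work goes in short steps, each a Python script; the robot and the scene stay as the last script left them, time stands still between calls to the robot, and variables do not carry over. Pictures are saved under pics/ and viewed, at most 10 in all, crops included, and the job is handed in when it is done.

```bash
mkdir -p pics; python3 - <<'E'
from station import robot
import cv2
for n in("scene","top"):
    im=robot.capture(n); cv2.imwrite(f"pics/{n}0.png",im[:,:,::-1]); c=robot.get_calibration(n); print(n,c["K"].round(1).tolist(),c["view"].round(3).tolist())
print(robot.get_clock())
E
```

```text
scene [[438.6, 0.0, 320.6], [0.0, 438.6, 237.9], [0.0, 0.0, 1.0]] [[0.301, 0.954, 0.015, -0.05], [0.586, -0.173, -0.792, -0.231], [-0.752, 0.247, -0.611, 1.431], [0.0, 0.0, 0.0, 1.0]]
top [[472.5, 0.0, 316.7], [0.0, 472.5, 237.4], [0.0, 0.0, 1.0]] [[0.024, -1.0, 0.006, -0.129], [-0.998, -0.024, -0.06, 0.541], [0.06, -0.005, -0.998, 1.072], [0.0, 0.0, 0.0, 1.0]]
0.1
```

View pics/scene0.png

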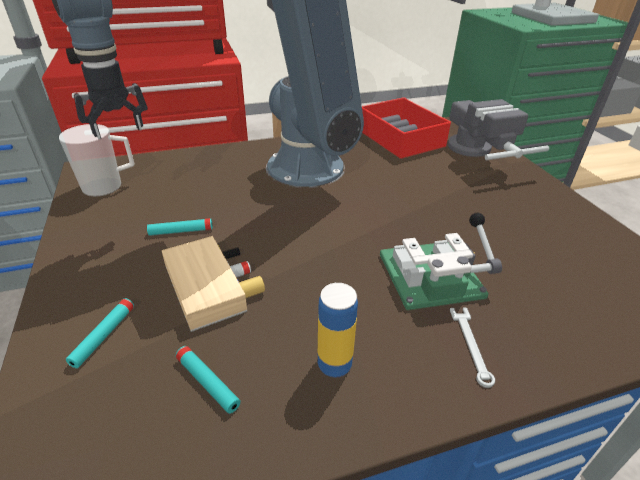

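View pics/top0.png

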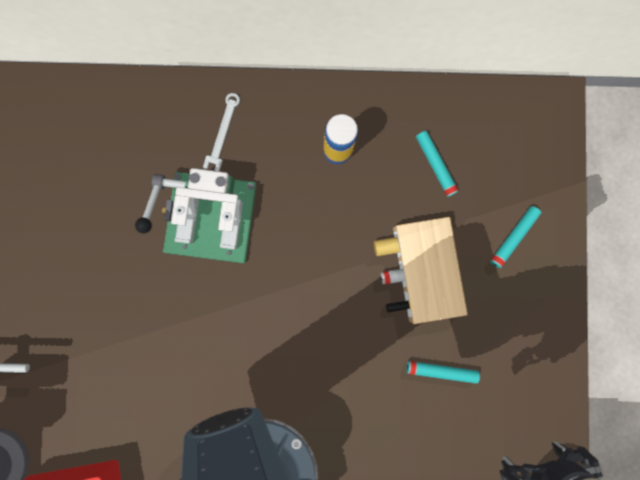

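Candidates in the top picture: the steel pin at (392,277) in the middle pigeonhole. Turquoise bars with red ends are at (437,163), (517,237) and (444,372), and these are not meant. Brass (386,246) and black (397,306) are the other rack bars. I choose the middle one and check it in a close crop.

```bash
python3 - <<'E'
import cv2,numpy as np
t=cv2.imread("pics/top0.png");s=cv2.imread("pics/scene0.png")
r=lambda a:cv2.resize(a,(400,300),interpolation=cv2.INTER_CUBIC)
# top jig 130..270 x 165..270 ; top rack 370..480x 210..330 ; 
o=np.vstack([np.hstack([r(t[165:270,130:270]),r(t[215:320,360:500])]),np.hstack([r(s[200:320,370:530]),r(s[230:335,150:290])])])
cv2.imwrite("pics/crop1.png",o)
E
```

```text
(no output)
```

View pics/crop1.png

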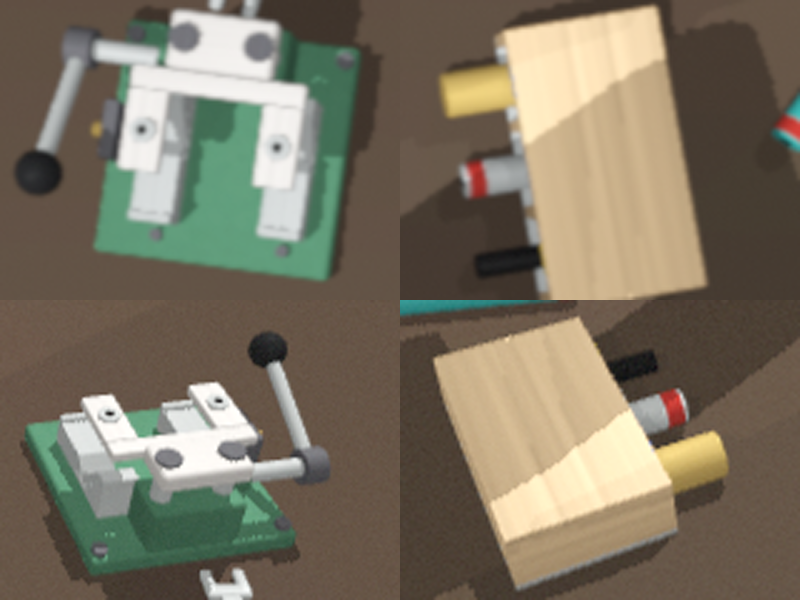

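The crop confirms it: the bar in the middle pigeonhole is bright steel with a red band. Next I fit the jig, rack and pin poses.

```bash
cat > h.py <<'E'
from station import robot
import numpy as np, cv2, json
from scipy.optimize import least_squares
def proj(n,P):
    c=robot.get_calibration(n);p=np.atleast_2d(P)@np.array(c["view"])[:3,:3].T+np.array(c["view"])[:3,3]
    q=p@np.array(c["K"]).T; return q[:,:2]/q[:,2:]
def back(n,uv,z):
    return least_squares(lambda s:(proj(n,[s[0],s[1],z])-uv).ravel(),[0.4,0]).x
def W(pose,p):  # local->world
    x,y,a=pose;p=np.atleast_2d(p);c,s=np.cos(a),np.sin(a)
    return np.c_[x+c*p[:,0]-s*p[:,1],y+s*p[:,0]+c*p[:,1],p[:,2]]
def fit(obs):
    f=lambda v:np.concatenate([(proj(n,W(v,np.array(p)/1000))-uv).ravel() for n,p,uv in obs])
    r=least_squares(f,[0.45,0,0],loss='soft_l1');return r.x,r.fun.reshape(-1,2)
def R(a): # tool down, tool y along local x of frame yawed a
    y=np.array([np.cos(a),np.sin(a),0]);z=np.array([0,0,-1.]);return np.c_[np.cross(y,z),y,z]
E
python3 - <<'E'
from h import *
jo=[("top",[95,-95,18],[255.3,181.5]),("top",[-95,-95,18],[245.5,263]),("top",[-95,95,18],[163.3,252.5]),("top",[95,95,18],[174.8,172.7]),
("top",[-43,116,116],[143.3,225.2]),("scene",[-43,116,116],[477.2,219.6]),("scene",[-95,-95,18],[380.8,252]),("scene",[95,95,18],[487,295.5])]
ro=[("top",[110,60,50],[396.8,226.2]),("top",[110,-60,50],[449.5,218]),("top",[-110,-60,50],[467.2,315]),("top",[-110,60,50],[412.2,322.5]),
("scene",[-110,60,50],[150+581/1*.35-140,230+20*.35]),("scene",[-110,-60,50],[150+36*.35,230+57*.35]),("scene",[110,60,50],[150+270*.35,230+200*.35]),("scene",[110,-60,50],[150+105*.35,230+242*.35])]
j,e=fit(jo);print("jig",j.round(4));print(e.round(1).tolist())
r,e=fit(ro);print("rack",r.round(4));print(e.round(1).tolist())
for n,uv in(("top",[383.0,278]),("top",[390,277.3]),("top",[404,275.5]),("scene",[150+285*.35,230+105*.35])):
    b=back(n,uv,.018);c,s=np.cos(r[2]),np.sin(r[2]);d=b-r[:2];print(n,uv,b.round(4),"rack",(c*d[0]+s*d[1]).round(4),(-s*d[0]+c*d[1]).round(4))
json.dump({"jig":list(j),"rack":list(r)},open("p.json","w"))
for P,a in((W(r,[0,.09,.005]),r[2]),(W(j,[-.045,-.015,.05]),j[2]),(W(j,[0,-.13,.05]),j[2]),(W(j,[-.05,.116,.05]),j[2])):
  for k in(0,np.pi):
    q=robot.ik(P[0],R(a+k));print(P[0].round(3),k,None if q is None else np.round(q,2))
E
```

```text
jig [ 0.5858  0.1312 -0.1002]
[[1.0, -0.3], [-0.1, -0.3], [-0.1, -0.0], [0.1, -1.6], [-1.4, 0.1], [-0.5, 0.3], [-3.2, -2.3], [0.8, -1.8]]
rack [ 0.4761 -0.3711  0.1714]
[[-0.5, -1.3], [-0.4, -0.9], [-1.9, -0.2], [-0.3, 0.4], [-0.3, -0.9], [-0.8, 0.3], [-0.4, -5.1], [-1.6, -0.1]]
top [383.0, 278] [ 0.4543 -0.2699] rack -0.0042 0.1035
top [390, 277.3] [ 0.4562 -0.2859] rack -0.005 0.0873
top [404, 275.5] [ 0.4611 -0.318 ] rack -0.0057 0.0549
scene [249.75, 266.75] [ 0.4551 -0.2627] rack -0.0022 0.1104
[ 0.461 -0.282  0.005] 0 [-0.55  0.44 -0.35  0.78  0.    0.85]
[ 0.461 -0.282  0.005] 3.141592653589793 [-0.55  0.44 -0.35  0.78  0.   -2.29]
[0.539 0.121 0.05 ] 0 [ 0.22  0.41 -0.26  0.9   0.    1.89]
[0.539 0.121 0.05 ] 3.141592653589793 [ 0.22  0.41 -0.26  0.9   0.   -1.25]
[0.573 0.002 0.05 ] 0 [ 0.    0.44 -0.21  0.92  0.    1.67]
[0.573 0.002 0.05 ] 3.141592653589793 [ 0.    0.44 -0.21  0.92  0.   -1.47]
[0.548 0.252 0.05 ] 0 [ 0.43  0.48 -0.13  0.96  0.    2.1 ]
[0.548 0.252 0.05 ] 3.141592653589793 [ 0.43  0.48 -0.13  0.96  0.   -1.04]
```

```bash
python3 - <<'E'
from h import *
p=json.load(open("p.json"));r=p["rack"];j=p["jig"];Rr=R(r[2])
P=lambda y,z:W(r,[-.005,y,z])[0]
robot.command_gripper(.05,40)
robot.move_pose(P(.088,.12),Rr)
print(robot.move_l(P(.088,.007),max_speed=.12,force_limit=10),robot.get_ee_pos().round(4))
robot.command_gripper(0.0,40);print("w",robot.get_grip_width(),robot.get_finger_force(),robot.get_ft_force())
print(robot.move_l(P(.203,.007),max_speed=.06,force_limit=15),robot.get_ft_force())
t=robot.capture("top");s=robot.capture("scene");print(robot.get_clock(),robot.get_grip_width())
t=t[:,:,::-1].copy();s=s[:,:,::-1].copy();cv2.imwrite("pics/t1.png",t);cv2.imwrite("pics/s1.png",s)
def box(n,im,sc,off,x,y,z,col):
    q=proj(n,W(j,np.array([[a,b,c] for a in x for b in y for c in z])/1000));q=(q-off)*sc
    for i in range(8):
        for k in(1,2,4):
            if not i&k: cv2.line(im,tuple(int(round(v*8)) for v in q[i]),tuple(int(round(v*8)) for v in q[i|k]),col,1,cv2.LINE_AA,3)
out=[]
for n,im,o,wh in(("top",t,(130,165),(140,105)),("scene",s,(370,200),(140,105))):
    sc=400/wh[0];c=cv2.resize(im[o[1]:o[1]+wh[1],o[0]:o[0]+wh[0]],(400,300),interpolation=cv2.INTER_CUBIC)
    o=np.array(o)
    box(n,c,sc,o,[-95,95],[-95,95],[0,18],(0,255,255));
    for yy in([-67,-35],[35,67]):box(n,c,sc,o,[-60,-13],yy,[18,43],(0,0,255))
    for yy in([-66,-36],[36,66]):box(n,c,sc,o,[-30,32],yy,[86,96],(255,0,0))
    box(n,c,sc,o,[-23,23],[80,92],[18,68],(255,0,255))
    out.append(c)
z=[cv2.resize(t[185:305,290:450],(400,300),interpolation=3),cv2.resize(s[215:335,180:340],(400,300),interpolation=3)]
cv2.imwrite("pics/c2.png",np.vstack([np.hstack(out),np.hstack(z)]))
E
```

```text
False [ 0.4565 -0.2856  0.0076]
w 0.02634236687957135 39.56259906291962 [1.12738372 0.57375634 5.80990464]
False [ 0.46133234  0.79737008 -4.5782058 ]
5.5667 0.02639253144230637
```

View pics/c2.png

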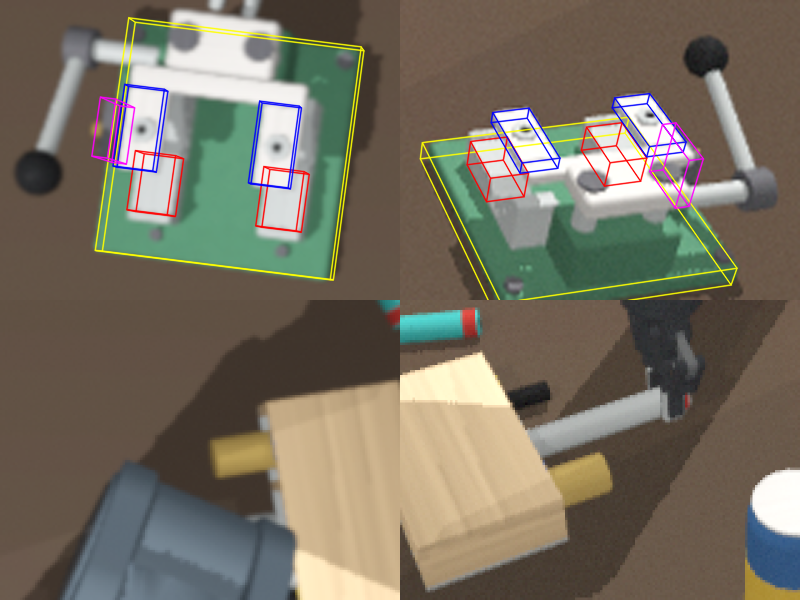

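The pin is drawn clear of the pigeonhole, gripped near its red end at about (688,400) in the crop. The jig overlay is a few mm off in y. I'll regrip the pin at its middle and take a sharper look at both.

```bash
python3 - <<'E'
from h import *
p=json.load(open("p.json"));r=p["rack"];Rr=R(r[2])
P=lambda y,z:W(r,[-.005,y,z])[0]
robot.move_l(P(.218,.007),max_speed=.08)
print(robot.move_l(P(.218,.0025),max_speed=.03,force_limit=8),robot.get_ee_pos()[2],robot.get_ft_force())
robot.command_gripper(.045); robot.move_l(P(.218,.006),max_speed=.03)
robot.move_l(P(.160,.006),max_speed=.08,force_limit=15)
robot.command_gripper(0,60);print(robot.get_grip_width())
robot.move_l(P(.160,.10),max_speed=.1);print(robot.get_ft_force(),robot.get_wrist_torque())
s=robot.capture("scene")[:,:,::-1];cv2.imwrite("pics/s2.png",s);t=robot.capture("top")[:,:,::-1];cv2.imwrite("pics/t2.png",t)
print(robot.get_clock(),robot.get_ee_pos())
u=proj("scene",robot.get_ee_pos())[0].astype(int);print(u)
a=cv2.resize(s[195:321,380:506],(800,800),interpolation=3)[:600]
o=u-[60,45];b=cv2.resize(s[o[1]:o[1]+90,o[0]:o[0]+120],(400,300),interpolation=3)
print("crop o",o)
o3=np.vstack([cv2.resize(s[200:305,378:518],(720,540),interpolation=3)])
cv2.imwrite("pics/c3.png",o3)
cv2.imwrite("pics/c4.png",np.hstack([b,cv2.resize(t[165:270,130:270],(400,300),interpolation=3)]))
E
```

```text
True 0.003964450127532847 [-0.52344756 -0.47648356  6.10439668]
0.02585016065250555
[ 0.44790433  0.23943783 -5.97772097] [ 0.0475086  -0.0086403  -0.04248136]
9.0417 [ 0.44339521 -0.21408043  0.09932029]
[267 232]
crop o [207 187]
```

View pics/c3.png

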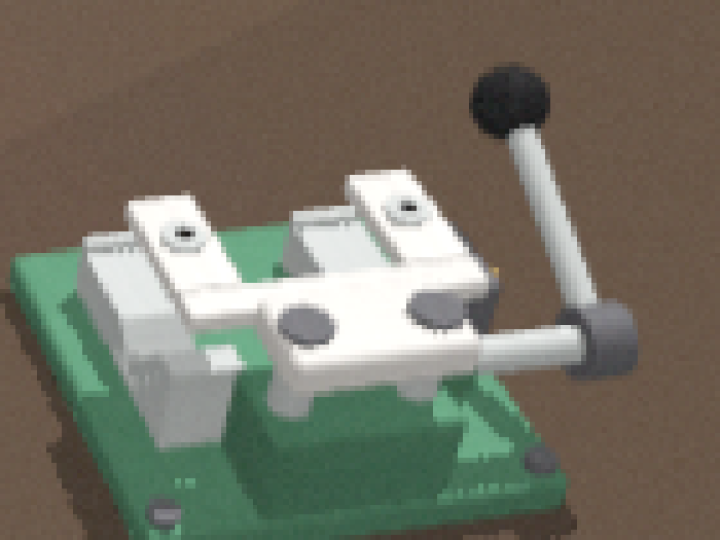

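View pics/c4.png

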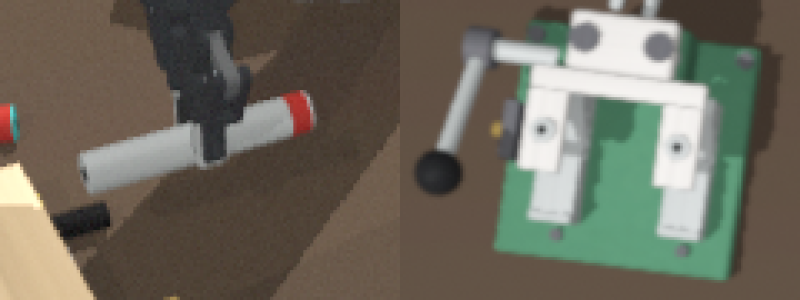

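```bash
python3 - <<'E'
from h import *
T=lambda u,v:[130+u*.35,165+v*.35]
S=lambda u,v:[378+u/5.143,200+v/5.143]
t=[([95,-95,18],358,47),([-95,-95,18],330,280),([-95,95,18],95,250),([95,95,18],128,22),([-43,116,116],38,172),([0,51,99],141,129),([0,-51,99],277,148),
([-30,66,96],118,166),([-30,36,96],160,172),([-30,-36,96],253,183),([-30,-66,96],293,189),([-66,67,47],128,217),([-66,35,47],175,223),([-66,-35,47],257,233),([-66,-67,47],303,240)]
s=[([-43,116,116],510,101),([0,-51,99],185,234),([0,51,99],408,207),([-30,-66,96],128,203),([-30,-36,96],192,196),([-30,36,96],347,177),([-30,66,96],408,171),([-95,-95,18],12,258),([95,95,18],566,487),([-66,-67,47],84,238),([-66,35,47],292,213)]
A=[("top",p,T(u,v)) for p,u,v in t];B=[("scene",p,S(u,v)) for p,u,v in s]
for n,o in(("top",A),("scene",B),("both",A+B)):
    j,e=fit(o);print(n,j.round(4),e.round(1).tolist())
p=json.load(open("p.json"));p["jig"]=list(j);json.dump(p,open("p.json","w"))
r=p["rack"];tc=robot.get_ee_pos()
for uv in([207+85*.3,187+172*.3],[207+312*.3,187+107*.3]):
    b=back("scene",uv,tc[2]+.008)-tc[:2];print(b.round(4),"along",(-np.sin(r[2])*b[0]+np.cos(r[2])*b[1]).round(4))
E
```

```text
top [ 0.585   0.128  -0.0975] [[2.3, 0.0], [1.4, 0.0], [1.4, 0.5], [1.4, -1.1], [0.1, 0.6], [0.1, 0.1], [-0.1, -0.8], [-0.4, 0.3], [-1.2, -0.1], [-0.3, 0.2], [-0.3, -0.2], [0.0, 0.3], [-2.2, -0.0], [0.2, 0.2], [-1.7, -0.5]]
scene [ 0.5866  0.1316 -0.106 ] [[0.1, 0.6], [0.2, 0.3], [0.4, 0.3], [-0.2, -0.2], [0.1, -0.3], [-0.0, -0.1], [0.4, -0.4], [-2.3, -0.4], [-0.0, -0.5], [-0.0, 0.3], [0.1, 0.3]]
both [ 0.5857  0.1299 -0.0991] [[1.5, -0.2], [0.5, -0.3], [0.6, 0.1], [0.6, -1.5], [-0.8, 0.2], [-0.8, -0.3], [-1.0, -1.1], [-1.3, -0.1], [-2.1, -0.5], [-1.2, -0.2], [-1.2, -0.6], [-0.8, -0.1], [-3.1, -0.4], [-0.7, -0.1], [-2.6, -0.8], [-1.0, 0.3], [-0.7, 0.3], [-0.6, 0.1], [-1.1, -0.2], [-0.9, -0.3], [-1.1, -0.2], [-0.7, -0.6], [-3.2, -0.3], [-0.8, -0.9], [-1.0, 0.3], [-1.0, 0.2]]
[ 0.0123 -0.0788] along -0.0798
[-0.0168  0.0821] along 0.0838
```

```bash
python3 - <<'E'
from h import *
p=json.load(open("p.json"));j=p["jig"]=[.5858,.130,-.102];json.dump(p,open("p.json","w"));Rj=R(j[2])
J=lambda x,y,z:W(j,[x,y,z])[0]
e=robot.get_ee_pos();robot.move_l(e+[0,0,.06],max_speed=.12)
robot.move_pose(J(-.057,-.016,.16),Rj)
print(robot.move_l(J(-.057,-.016,.058),max_speed=.08,force_limit=10))
print(robot.move_l(J(-.043,-.016,.058),max_speed=.04,force_limit=10),robot.get_ft_force())
print(robot.move_l(J(-.043,-.016,.044),max_speed=.02,force_limit=4),robot.get_ee_pos(),robot.get_ft_force())
s=robot.capture("scene")[:,:,::-1]
robot.command_gripper(.045);robot.sleep(.3)
robot.move_l(robot.get_ee_pos()+[0,0,.03],max_speed=.05)
robot.move_l(J(-.08,-.016,.16),max_speed=.12)
s2=robot.capture("scene")[:,:,::-1];t=robot.capture("top")[:,:,::-1];print(robot.get_clock())
cv2.imwrite("pics/s3.png",s2);cv2.imwrite("pics/t3.png",t)
r=lambda a:cv2.resize(a,(400,300),interpolation=3)
cv2.imwrite("pics/c5.png",np.vstack([np.hstack([r(s[200:305,378:518]),r(s2[200:305,378:518])]),np.hstack([r(t[165:270,130:270]),r(t[150:300,120:320])])]))
E
```

```text
False
False [ 0.81448379 -0.33681553 -4.9598962 ]
True [0.54134646 0.11847247 0.04938176] [ 0.07493049 -0.70609587  5.4913242 ]
15.8167
```

View pics/c5.png

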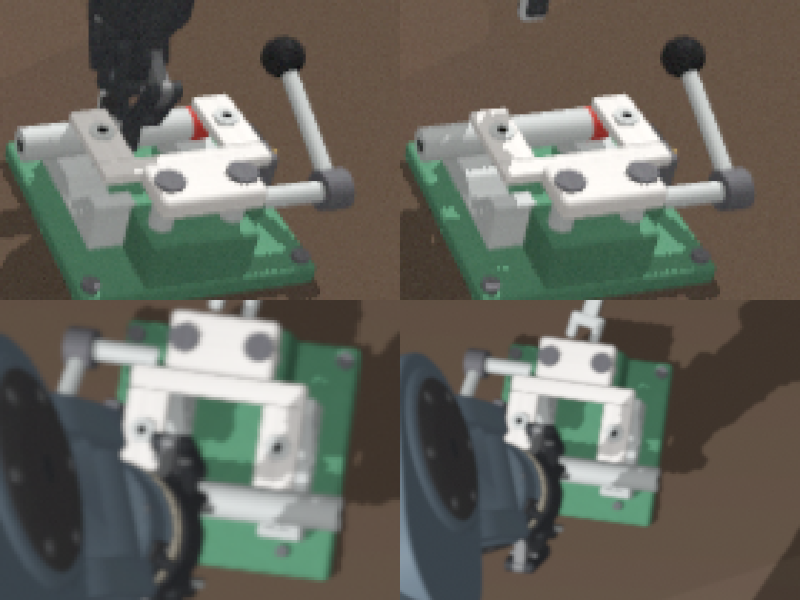

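The pin lies on both rails with its red band at the stop side, just beside the fork arm at scene crop (597,123), and the gripper is clear. Next I roll it, tracking its tail numerically.

```bash
cat >> h.py <<'E'
j=json.load(open("p.json"))["jig"];Rj=R(j[2]);J=lambda x,y,z:W(j,[x,y,z])[0]
def prof(im=None):
    im=robot.capture("scene") if im is None else im
    xs=np.arange(-70,50,3);uv=proj("scene",W(j,np.c_[xs,xs*0-80,xs*0+57]/1000))
    v=cv2.remap(im.astype(np.float32),uv[:,:1].astype(np.float32),uv[:,1:].astype(np.float32),1)[:,0]
    m=(v.min(1)>105)&(np.ptp(v,axis=1)<45)
    return (xs[m].mean() if m.any() else None),''.join('#' if k else '.' for k in m)
E
python3 - <<'E'
from h import *
print(prof(cv2.imread("pics/s1.png")[:,:,::-1]),prof(),j)
print("tail y scene",W([0,0,0],[0,0,0])[0][:0],[ (lambda d:(-np.sin(j[2])*d[0]+np.cos(j[2])*d[1]).round(4))(back(n,uv,.057)-np.array(j[:2])) for n,uv in(("scene",[385.6,249.9]),("top",[130+338*.35,165+212*.35]))])
robot.command_gripper(0)
robot.move_l(J(-.088,-.015,.10),max_speed=.1)
robot.move_l(J(-.088,-.015,.046),max_speed=.1,force_limit=8)
print(robot.move_l(J(-.072,-.015,.046),max_speed=.05,force_limit=8),robot.get_ft_force(),prof())
for x in(-.065,-.058,-.052,-.048,-.045):
    print(x,robot.move_l(J(x,-.015,.046),max_speed=.03,force_limit=10),robot.get_ft_force().round(2),prof())
print(robot.get_clock())
E
```

```text
(np.float64(5.0), '...........#############################') (np.float64(-10.0), '.#######################################') [0.5858, 0.13, -0.102]
tail y scene [] [np.float64(-0.0942), np.float64(-0.0989)]
False [-0.36579527  0.16993591 -0.44011034] (np.float64(-8.5), '..######################################')
-0.065 False [-0.21  0.12  0.68] (np.float64(-4.0), '.....###################################')
-0.058 False [ 0.4  -0.22 -0.57] (np.float64(-2.5), '......##################################')
-0.052 False [-0.26 -0.56 -0.04] (np.float64(3.5), '..........##############################')
-0.048 False [-0.45  0.26 -0.31] (np.float64(3.5), '..........##############################')
-0.045 False [ 0.17  0.85 -0.89] (np.float64(3.5), '..........##############################')
20.2333
```

```bash
python3 - <<'E'
from h import *
s=robot.capture("scene")[:,:,::-1].copy();t=robot.capture("top")[:,:,::-1]
cv2.imwrite("pics/s4.png",s);cv2.imwrite("pics/t4.png",t)
r=lambda a:cv2.resize(a,(400,300),interpolation=3)
cv2.imwrite("pics/c6.png",np.hstack([r(s[200:305,378:518]),r(t[165:270,130:270])]))
E
```

```text
(no output)
```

View pics/c6.png

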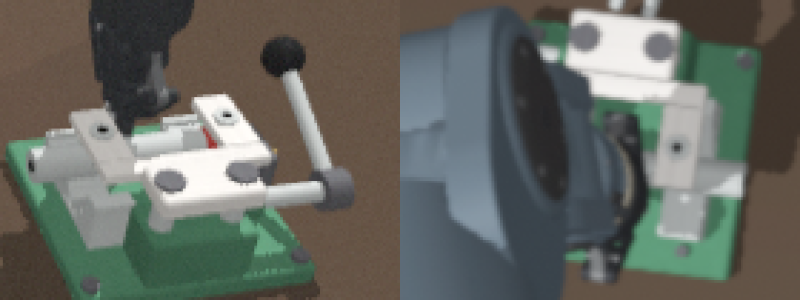

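```bash
python3 - <<'E'
from h import *
for x,z in((-14,57),(-8,54),(0,49.8)):
    P=W(j,np.array([[x,-95,z]])/1000)
    print(x,((proj("top",P)-[130,165])/.35).round(),((proj("scene",P)-[378,200])/.35).round())
P=W(j,np.array([[-43,-95,57]])/1000);print("ref top 338,212 scene 22,143:",((proj("top",P)-[130,165])/.35).round(),((proj("scene",P)-[378,200])/.35).round())
E
```

```text
-14 [[338. 176.]] [[ 34. 168.]]
-8 [[339. 168.]] [[ 36. 176.]]
0 [[341. 159.]] [[ 38. 186.]]
ref top 338,212 scene 22,143: [[333. 213.]] [[ 22. 145.]]
```

The tail, at (33,165) in the scene crop, puts the pin at x ≈ -16 mm, just short of the vee edge. I nudge it on in small steps, tracking the tail patch.

```bash
python3 - <<'E'
from h import *
s0=cv2.imread("pics/s4.png")[:,:,::-1];tp=np.ascontiguousarray(s0[250:266,383:395])
def shift():
    im=np.ascontiguousarray(robot.capture("scene")[244:282,377:407]);m=cv2.matchTemplate(im,tp,cv2.TM_CCOEFF_NORMED);_,v,_,l=cv2.minMaxLoc(m);return l[0]-6,l[1]-6,round(v,2)
print(shift())
x=-.045
while x>-.061 and x<-.033:
    x+=.0015;f=robot.move_l(J(x,-.015,.046),max_speed=.02,force_limit=10);k=shift();print(round(x,4),f,k,robot.get_ft_force().round(1))
    if k[1]>=3: break
robot.move_l(J(x-.03,-.015,.046),max_speed=.1)
robot.sleep(.3);print(shift(),robot.get_clock())
robot.move_l(J(-.09,-.015,.15),max_speed=.12)
robot.sleep(.2);s=robot.capture("scene")[:,:,::-1];t=robot.capture("top")[:,:,::-1]
cv2.imwrite("pics/s5.png",s);cv2.imwrite("pics/t5.png",t);print(shift(),robot.get_clock())
r=lambda a:cv2.resize(a,(400,300),interpolation=3)
cv2.imwrite("pics/c7.png",np.hstack([r(s[200:305,378:518]),r(t[165:270,130:270])]))
E
```

```text
(0, 0, 1.0)
-0.0435 False (0, 0, 0.97) [ 0.5 -0.2  0. ]
-0.042 False (1, 2, 0.93) [-0.7  0.5 -0.5]
-0.0405 False (2, 7, 0.9) [ 0.4 -0.5  0.3]
(2, 7, 0.87) 22.0833
(2, 7, 0.88) 23.4667
```

View pics/c7.png

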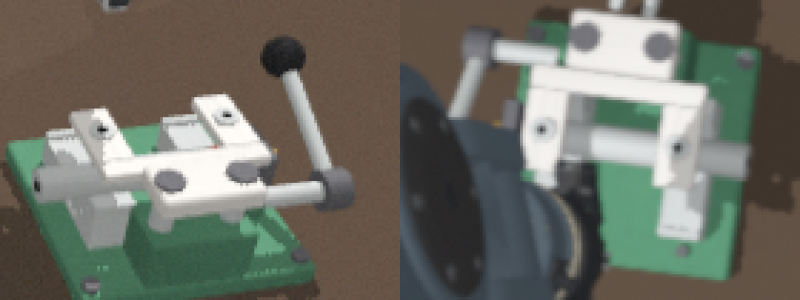

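It has settled in the vee: tail at scene crop (39,186) against a predicted (38,186), with nothing touching it. Next I push it to the stop.

```bash
python3 - <<'E'
from h import *
robot.move_l(J(0,-.14,.15),max_speed=.2)
robot.move_l(J(0,-.14,.043),max_speed=.12,force_limit=8)
a=robot.move_l(J(0,-.112,.043),max_speed=.06,force_limit=12)
b=robot.move_l(J(0,-.075,.043),max_speed=.02,force_limit=12) if not a else None
d=robot.get_ee_pos()-W(j,[0,0,0])[0];c,s=np.cos(j[2]),np.sin(j[2])
print(a,b,"jig xyz",c*d[0]+s*d[1],-s*d[0]+c*d[1],d[2],robot.get_ft_force().round(1),robot.get_clock())
E
```

```text
False True jig xyz -0.00014469300438255117 -0.09083175337296594 0.04272100323966683 [-0.2 -3.3  1.2] 27.1833
```

```bash
python3 - <<'E'
from h import *
def loc():
    d=robot.get_ee_pos()-W(j,[0,0,0])[0];c,s=np.cos(j[2]),np.sin(j[2]);return np.round([c*d[0]+s*d[1],-s*d[0]+c*d[1],d[2]],4)
print(robot.move_l(J(0,-.086,.043),max_speed=.015,force_limit=15),loc(),robot.get_ft_force().round(1))
y=loc()[1]
robot.move_l(J(0,-.14,.043),max_speed=.08);robot.move_l(J(0,-.14,.16),max_speed=.15)
robot.move_pose(J(-.046,.116,.175),Rj)
K=lambda th:(.06-.115*np.cos(.47-th),.064+.115*np.sin(.47-th))
for th in(0,.12,.25,.37,.48,.58,.66,.72,.80,.86):
    x,z=K(th);f=robot.move_l(J(x,.116,z+.017),max_speed=.04 if th else .08,force_limit=12 if th<.6 else 18)
    print(th,f,loc(),robot.get_ft_force().round(1))
    if f and th>.6: break
print(robot.get_clock())
E
```

```text
True [-0.0004 -0.0909  0.0425] [ 0.6 -1.8  1.3]
0 False [-0.0422  0.1158  0.1333] [-0.3 -0.3  0.2]
0.12 False [-0.0479  0.116   0.1205] [-0.7 -0.7  0.2]
0.25 False [-0.0519  0.1159  0.106 ] [ 1.4 -0.1  0.6]
0.37 False [-0.0544  0.1158  0.0921] [-0.8 -1.   0.9]
0.48 False [-0.055   0.1158  0.0794] [-0.3 -0.   0. ]
0.58 False [-0.0543  0.1158  0.068 ] [-0.   0.1  0.4]
0.66 False [-0.0529  0.1159  0.0589] [0.2 0.3 0.4]
0.72 False [-0.0514  0.1159  0.0522] [-0.6 -1.4 -0.6]
0.8 True [-0.0501  0.1161  0.0477] [-4.  -0.4 13.7]
34.1917
```

```bash
python3 - <<'E'
from h import *
p=robot.get_ee_pos();print(robot.move_l(p+[0,0,-.006],max_speed=.015,force_limit=12),robot.get_ft_force().round(1),robot.get_ee_pos()[2])
robot.move_l(p+[0,0,.12],max_speed=.1)
robot.move_l(J(-.16,-.08,.25),max_speed=.2);robot.sleep(.3)
s=robot.capture("scene")[:,:,::-1];t=robot.capture("top")[:,:,::-1];print(robot.get_clock(),robot.get_ft_force().round(1))
r=lambda a:cv2.resize(a,(400,300),interpolation=3)
cv2.imwrite("pics/c8.png",np.vstack([np.hstack([r(s[200:305,378:518]),r(t[165:270,130:270])]),np.hstack([r(s),r(t)])]))
E
```

```text
True [-3.  -1.  12.3] 0.04790294200264067
37.5333 [-0.2 -0.1  0.4]
```

View pics/c8.png

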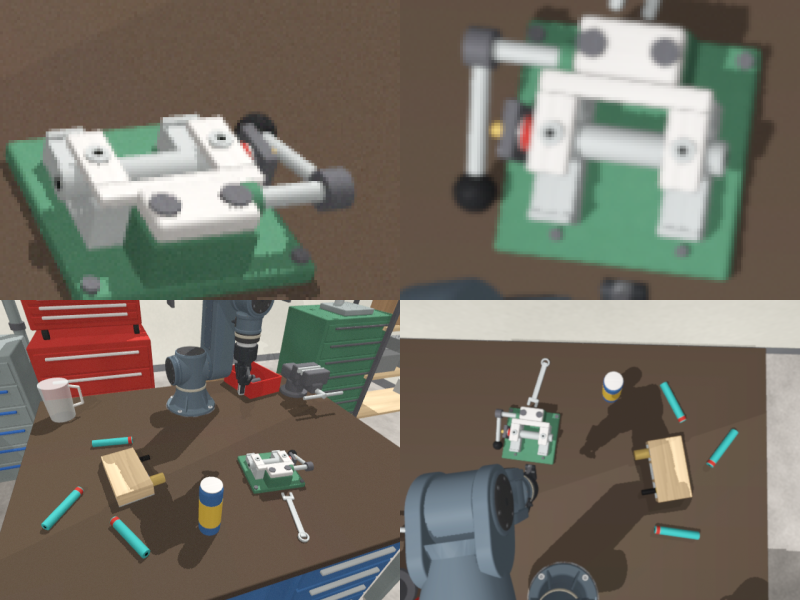

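The pin's red end is against the stop at (527,130), the plate is down on the pin and the lever is down with its knob at (475,192). The other things look undisturbed and the robot is clear, so I hand in.

```bash
python3 -c "
from station import robot
print(robot.hand_in())"
```

```text
the job is handed in; nothing more can be done
None
```

The steel pin is seated in the vee with its red end against the stop and clamped by the bush plate; the rack bars and bench items look unmoved, and I handed the job in at about 38 s of the 72 s allowed.

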